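# Turn a drying hopper over and nest it in its filling stand

## Task

The square filling hopper was left to dry upside down on the table. Lift it, lay it down gently on one of its collar's flat sides on the open table and let go of it; then take it again and set it gently, stem down, into the tapered seat of the stand that it fits (of the two stands, the one with the wider opening), so that it drops fully home, upright and square in the seat, and let go. Do not disturb anything else on the table.

Things in the scene. Friction and masses are not known exactly. Their poses are not given: they have to be found in the camera images.
- hopper: square filling hopper, 145 mm long, 0.32 kg, loose, open at both ends, mouth down at the start. Origin: centre of the wide mouth; +z runs from the mouth to the stem's end (up at the start, level when lying, down when seated); x, y square to its sides. From the mouth: steel collar 64 x 64 mm, wall 6 mm, 0-50 mm; white taper 64 to 24 mm wide, 50-95 mm; white stem 24 x 24 mm, 95-145 mm.
- hopper_mouth (a point): centre of the hopper's mouth (its origin). The centre of mass is about 36 mm from it, inside the collar, so on its side the hopper lies still and level on a flat side of the collar, its axis 32 mm above the table.
- hopper_tip (a point): centre of the stem's end, 145 mm from the mouth. Stem and collar can be pinched across their parallel sides. With the fingers leaning up to 45 degrees one grasp turns the hopper a quarter turn: first by the stem, then, lying, by the collar.
- hopper_gauge (a point): point on the hopper's axis 63.5 mm from the mouth, where the taper is 52 mm wide; fully home it lies at stand_wide_seat. The hopper is the same at every quarter turn about its axis.
- stand_wide: fixed stand: base 110 x 110 x 8 mm, posts 47 mm off centre at its +y and -y, top plate 100 x 110 mm (x, y), its top 175 mm up. Square tapered seat in the plate, 52 mm wide at the top, 32 mm at its open bottom 22.5 mm lower, parallel to the plate's edges. The hopper fits here: same slope; fully home its mouth is 238.5 mm up. Origin: centre of the underside; z up.
- stand_wide_seat (a point): centre of the wide stand's seat at the level of the plate's top, 175 mm above the table; axes as the stand's: x and y parallel to the sides of the seat, z up. A hopper let down a few mm off centre slides home by itself when let go.
- stand_narrow: fixed stand: base 110 x 110 x 8 mm, posts 47 mm off centre at its +y and -y, top plate 100 x 110 mm (x, y), its top 175 mm up. Square tapered seat in the plate, 38 mm wide at the top, 26 mm at its open bottom 13.5 mm lower, parallel to the plate's edges. Too narrow for the hopper; stays empty. The stands may be swapped. Origin: centre of the underside; z up.
- table_near: the white folding table that all this stands on; its top is at height 0. The open table where the hopper stood, left of the stands, is free to lay it on.
- vial_a: black lacquer bottle, 27 mm across and 74 mm tall, standing on the base of stand_wide under its seat; origin at the centre of its underside. Bystander.
- vial_b: the like black bottle under the seat of stand_narrow. Bystander.
- counter: white hand tally counter, 46 x 67 x 22 mm, lying near the front edge. Bystander; origin under its centre.
- labels: white label roll, 68 mm across, 26 mm high, lying flat. Bystander; origin under its centre.
- masking_tape: roll of masking tape, 103 mm across, 25 mm high, lying flat. Bystander; origin under its centre.
- marker: marker pen, 135 mm long along its own y, 16 mm thick. Bystander; origin under its centre.
- carton: small folding carton 34 x 34 x 117 mm, standing. Bystander; origin under its centre.
Things that resemble listed ones, but are neither listed nor needed, are in the scene too. Leave any orange or red look-alike of the hopper alone.

How it is judged:
On the way, in this order (a step that is already met when the one before it is completed fails the run):
1. the hopper is lifted off the table (its mouth at least 40 mm up) (height (world z) of hopper_mouth above 0.04 m), for 0.1 s.
2. the hopper lies still on a flat side of its collar on the table (axis level within about 6 degrees), let go (angle between hopper's own z axis and vertical between 1.47 and 1.67 rad and height (world z) of hopper_mouth between 0.026 and 0.038 m and linear speed of hopper below 0.02 m/s and angular speed of hopper below 0.2 rad/s and contact force between the fingers and hopper below 0.1 N), for 0.2 s.
At the end, for the whole second after the job is handed in: The hopper hangs stem down in the wide stand's tapered seat: axis vertical within 4 degrees, sides parallel to the seat's within 4 degrees, centred within 3 mm, depth within 3 mm too high or 4 mm too low of fully home, at rest and let go (angle between hopper's own z axis and vertical above 3.07 rad and horizontal distance between hopper_gauge and stand_wide_seat below 0.003 m and z of hopper_gauge in the frame of stand_wide_seat between -0.004 and 0.003 m and (angle between the x axis of hopper and the x axis of stand_wide_seat, either way round below 0.07 rad or angle between the x axis of hopper and the y axis of stand_wide_seat, either way round below 0.07 rad) and linear speed of hopper below 0.02 m/s and angular speed of hopper below 0.2 rad/s and contact force between the fingers and hopper below 0.1 N); the robot touches nothing.
It fails at once if the hopper is dropped or slammed onto the table (contact over 60 N) (contact force between hopper and table_near above 60 N).
It fails at once if the hopper is dropped or rammed onto a stand (contact over 40 N) (contact force between hopper and stand_wide above 40 N or contact force between hopper and stand_narrow above 40 N).
It fails at once if a bystander is moved more than 30 mm or knocked over (distance of any of vial_a, vial_b, counter, labels, masking_tape, marker, carton from where it was at the start of the episode above 0.03 m or angle between any of vial_a, vial_b, counter, labels, masking_tape, marker, carton's own z axis and vertical above 0.5 rad).
It also fails if it takes over 64 s, if anything falls off the work surface, if the arm or the gripper's body presses on something with over 40 N, if the wrist force passes 120 N, or if a joint passes its speed limit or range.

## Robot

A 6-joint arm with a two-finger parallel gripper is mounted at the origin on a cart in front of the work surface, level with it; the furniture and walls round the work are solid. World frame = base frame: x ahead of the robot, y to its left, z up, the work surface at z = 0. Lengths are in m, angles in rad, forces in N, time in s.
With the tool pointing down it reaches from about 0.2 to 0.875 m from the base axis. Payload 3.4 kg.
Tool frame: the origin (TCP) lies between the finger pads; the fingertips stand 25 mm ahead of it and the grasp point (between the pads) lies 6 mm ahead of it (r.nose_length is the z of the fingertips in the tool frame, in m); z points along the fingers, x is the direction in which the jaws open and shut, and the axes are right-handed (so a half turn about z gives the same grasp; the last joint's range is limited). The gripper opens to 94 mm and grips with 3 to 60 N. Pads are 16 mm wide; open, the fingers measure 119 mm over their backs; the gripper's body (75 mm by 177 mm) begins 78 mm behind the grasp point.
Start: joints at [1.075, 0.276, 1.505, -0, 1.361, -0.121], TCP at [0.211, 0.535, 0.23] pointing down, gripper open.
Joint ranges: [-2.89, 2.89], [-0.75, 2.08], [0.22, 2.7], [-1.18, 4.32], [0.11, 2.71], [-2.7, 2.7]. Speed limits (rad/s): [2.57, 2.57, 3.14, 3.14, 3.14, 3.14].

## Interface

Orientations are given as a unit quaternion [w, x, y, z].
In Python, from plant import r, gripper_to, inverse_kinematics, vision, models, telemetry gives the robot as it stands. Calls block until the motion is done:
- r.move_to(position, orientation): joint-space move of the TCP to a pose.
- r.move_l(position, rot=None, vel=0.15, guard=None): straight line of the TCP; rot=None keeps the orientation; vel is the mean speed in m/s. With guard (N) it stops when the force on the tool has changed by that much, and returns True; else False.
- r.movej(angles): joint-space move.
- gripper_to(opening, f_grip=None): finger opening in m; f_grip is the grip in N (None keeps the last); returns when the fingers have stopped.
- r.hold(seconds).
- inverse_kinematics(position, orientation): joint angles nearest the present ones, or None.
- vision.snapshot(name): name is "side" or "top" or "wrist"; returns the picture (420x560x3 uint8, red, green, blue); there is no depth.
- vision.get_calibration(name): a dict with "fx", "fy", "cx", "cy" (pixels), "D" ([k1, k2, p1, p2, k3] as OpenCV has them; the pictures are not rectified), "position" and "orientation" of the camera in the world. Camera axes: x right, y down, z forward; pixel columns grow to the right and rows downward; lengths in m; the calibration is good to about 2 mm. A picture is of the moment at which its call begins: read the wrist's pose just before it. get_calibration takes no time and is no camera call; for the wrist camera it gives the pose at the moment of the call.
A pose or a line that the arm cannot do raises r.PlanningError and nothing moves.
- r.sign_off(): hands the job in, once; it reports no verdict.
Trained networks look in the newest picture that a camera, given by its name, has taken for a name from the list of things; names that differ only in an ending like _2 or _b are one class to them, and where a whole thing is asked for, a point or a joint stands for the part that bears it (a point fixed in the world has none). Each returns a list of dicts, best first, with "score" (0 to 1); they miss things now and then, are a little off and sometimes report something else, mostly with a low value. They report only what shows in the picture. A call takes as long as a camera call. They do not tell look-alikes from the thing itself.
- models.boxes_of(thing, camera): "at" ([x, y, z] in m, in world coordinates, good to about 4 mm: the middle of the surface that is visible of it).
- models.regions_of(thing, camera): "pixels" (420x560 bool, what is visible of it).
- models.mark_of(thing, camera): "at" ([x, y, z] in m, in world coordinates, good to about 4 mm: a listed point, or the origin of a listed thing).
Readings, each from a call of its own:
- telemetry.current_t(): time.
- telemetry.current_joints(): joint angles.
- telemetry.current_dq(): joint speeds.
- telemetry.current_joint_efforts(): joint torques, N m.
- telemetry.current_ee_pos(): TCP position.
- telemetry.current_tool_rot(): TCP orientation.
- telemetry.current_wrist_force(): force on the tool from outside, world axes, zero at the start.
- telemetry.current_torque(): the same for the moment, N m.
- telemetry.current_opening(): finger opening in m.
Only numpy, scipy, OpenCV 4.12 (cv2) and the standard library are available. Lean on these libraries where they do the work, as an engineer would, in place of code of your own. Each camera call takes 0.05 s, during which the arm holds its last target.

## Working session

There is one attempt and no reset: what is moved stays moved. The work goes in short steps, each a Python script; the robot and the scene stay as the last script left them, time stands still between calls to the robot, and variables do not carry over. Pictures are saved under pics/ and viewed, and the job is handed in when it is done.

```bash
ls; mkdir -p pics; cat > h.py <<'E'
from plant import r, gripper_to, inverse_kinematics, vision, models, telemetry
import numpy as np, cv2
from scipy.spatial.transform import Rotation as R
def save(n,cam):
    im=vision.snapshot(cam); cv2.imwrite('pics/%s.png'%n,im[:,:,::-1]); return im
def q(Rm):
    x=R.from_matrix(Rm).as_quat(); return [x[3],x[0],x[1],x[2]]
E
python3 - <<'E'
from h import *
for c in ['side','top','wrist']:
    save(c+'0',c); k=vision.get_calibration(c); print(c,k)
    for n in ['hopper','stand_wide','stand_narrow','hopper_tip','hopper_mouth','stand_wide_seat']:
        print(n,[(np.round(d['at'],3).tolist(),round(d['score'],2)) for d in models.mark_of(n,c)])
print(telemetry.current_t(),telemetry.current_tool_rot())
E
```

```text
pics
side {'fx': 406.55754441503126, 'fy': 406.55754441503126, 'cx': 285.35022813467856, 'cy': 203.34884965785866, 'D': array([0.01915336, 0.        , 0.        , 0.        , 0.        ]), 'position': array([ 0.10402121, -1.09810955,  0.53950653]), 'orientation': array([-0.48220766,  0.85763655, -0.16066414,  0.0782455 ])}
hopper [([0.402, 0.574, -0.004], 0.92), ([0.519, -0.028, 0.002], 0.78), ([0.561, 0.298, 0.001], 0.59), ([0.365, 0.431, 0.003], 0.54)]
stand_wide [([0.514, -0.188, 0.003], 0.84)]
stand_narrow [([0.538, -0.378, 0.002], 0.67)]
hopper_tip [([0.514, -0.027, 0.142], 0.85), ([0.559, 0.298, 0.147], 0.84), ([0.402, 0.57, 0.14], 0.61)]
hopper_mouth [([0.563, 0.295, 0.004], 0.91), ([0.513, -0.026, -0.004], 0.64), ([0.4, 0.576, 0.003], 0.63)]
stand_wide_seat [([0.518, -0.195, 0.176], 0.73), ([0.354, -0.28, 0.002], 0.26)]
top {'fx': 542.5697703095457, 'fy': 542.5697703095457, 'cx': 280.1074099350718, 'cy': 207.26003400207966, 'D': array([-0.15700923,  0.        ,  0.        ,  0.        ,  0.        ]), 'position': array([-0.44450094,  0.23752712,  1.70586494]), 'orientation': 
[... 405 characters left out ...]
514, -0.03, -0.003], 0.55), ([0.532, -0.385, 0.007], 0.54), ([0.4, 0.575, -0.0], 0.49)]
stand_wide_seat [([0.513, -0.191, 0.175], 0.73), ([0.559, 0.297, 0.002], 0.66)]
wrist {'fx': 369.81495805006733, 'fy': 369.81495805006733, 'cx': 280.4007688209604, 'cy': 208.61887184868553, 'D': array([-0.08918487,  0.        ,  0.        ,  0.        ,  0.        ]), 'position': array([0.13888082, 0.56355855, 0.38469426]), 'orientation': array([0.11133784, 0.81909499, 0.55768174, 0.07535487])}
hopper [([0.4, 0.576, -0.0], 0.84)]
stand_wide []
stand_narrow []
hopper_tip []
hopper_mouth [([0.402, 0.572, 0.003], 0.91)]
stand_wide_seat []
1.05 [-3.70403827e-05  8.26456597e-01  5.63000435e-01  5.52252920e-05]
```

View pics/side0.png

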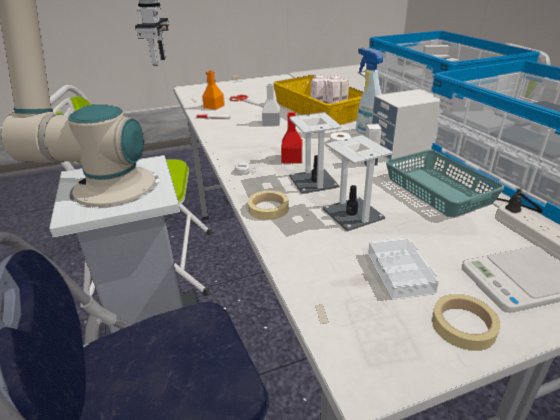

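View pics/top0.png

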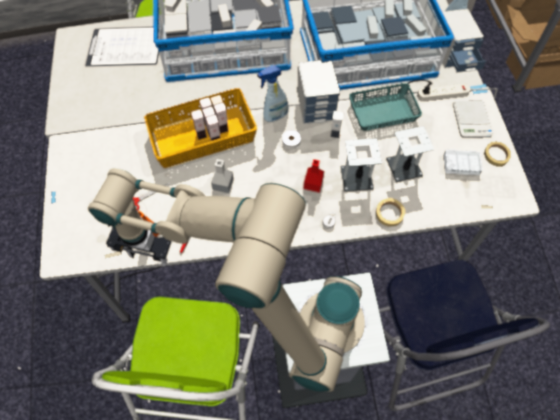

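View pics/wrist0.png

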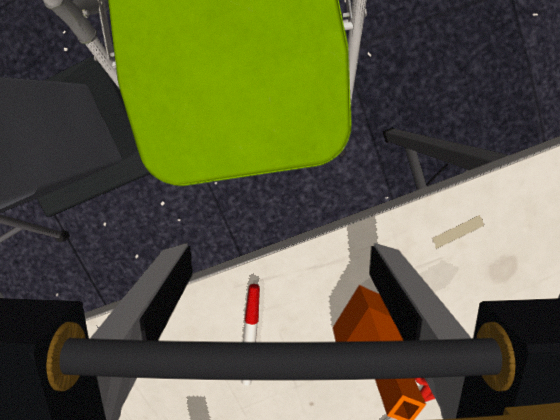

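The grey and white hopper shows at side pixel (271,108) and top pixel (222,177), about world (0.558, 0.298). The orange and red ones are the look-alikes. The stands are at y ≈ -0.19 and -0.38. Next I'll look closer with the wrist camera.

```bash
cat >> h.py <<'E'
def Rq(a): return R.from_quat([a[1],a[2],a[3],a[0]]).as_matrix()
def pix2world(cam_k,uv,z):
    K=np.array([[cam_k['fx'],0,cam_k['cx']],[0,cam_k['fy'],cam_k['cy']],[0,0,1.]])
    p=cv2.undistortPoints(np.array(uv,float).reshape(-1,1,2),K,np.array(cam_k['D'],float)).reshape(-1,2)
    d=np.c_[p,np.ones(len(p))]@Rq(cam_k['orientation']).T
    o=np.array(cam_k['position']); s=(np.array(z)-o[2])/d[:,2]
    return o+d*s[:,None]
def project(k,P):
    K=np.array([[k['fx'],0,k['cx']],[0,k['fy'],k['cy']],[0,0,1.]])
    Rm=Rq(k['orientation']).T; t=-Rm@np.array(k['position'])
    return cv2.projectPoints(np.array(P,float).reshape(-1,3),cv2.Rodrigues(Rm)[0],t,K,np.array(k['D'],float))[0].reshape(-1,2)
def toolR(yaw,lean=0,az=0):
    """tool down with jaw axis (x) along yaw"""
    x=np.array([np.cos(yaw),np.sin(yaw),0]); z=np.array([0,0,-1.]); return np.c_[x,np.cross(z,x),z]
def down(yaw): return q(toolR(yaw))
E
python3 - <<'E'
from h import *
k=vision.get_calibration('wrist'); T=Rq(telemetry.current_tool_rot()); p=np.array(telemetry.current_ee_pos())
print('cam in tool',T.T@(np.array(k['position'])-p)); print((T.T@Rq(k['orientation'])).round(3)); print(T.round(3))
kt=vision.get_calibration('top')
print(pix2world(kt,[[147,130],[160,167],[255,140],[245,120]],[0,0,.0,0.]).round(3))
for yaw in np.arange(-180,180,15):
    j=inverse_kinematics([0.45,0.298,0.28],down(np.radians(yaw)))
    print(yaw, None if j is None else np.round(j,2))
E
```

```text
cam in tool [ 0.00026469 -0.0770774  -0.15416961]
[[ 1.    -0.    -0.001]
 [ 0.001  0.964  0.266]
 [ 0.001 -0.266  0.964]]
[[ 0.366  0.931  0.   ]
 [ 0.931 -0.366  0.   ]
 [ 0.     0.    -1.   ]]
[[ 0.839  0.567  0.   ]
 [ 0.662  0.522  0.   ]
 [ 0.731  0.158 -0.   ]
 [ 0.83   0.185  0.   ]]
-180 [ 0.46  0.2   1.49 -0.    1.45 -2.69]
-165 None
-150 None
-135 None
-120 [ 0.46  0.2   1.49 -0.    1.45  2.55]
-105 [ 0.46  0.2   1.49 -0.    1.45  2.29]
-90 [ 0.46  0.2   1.49 -0.    1.45  2.03]
-75 [ 0.46  0.2   1.49 -0.    1.45  1.76]
-60 [ 0.46  0.2   1.49 -0.    1.45  1.5 ]
-45 [ 0.46  0.2   1.49 -0.    1.45  1.24]
-30 [ 0.46  0.2   1.49 -0.    1.45  0.98]
-15 [ 0.46  0.2   1.49 -0.    1.45  0.72]
0 [ 0.46  0.2   1.49 -0.    1.45  0.46]
15 [ 0.46  0.2   1.49 -0.    1.45  0.19]
30 [ 0.46  0.2   1.49 -0.    1.45 -0.07]
45 [ 0.46  0.2   1.49 -0.    1.45 -0.33]
60 [ 0.46  0.2   1.49 -0.    1.45 -0.59]
75 [ 0.46  0.2   1.49 -0.    1.45 -0.85]
90 [ 0.46  0.2   1.49 -0.    1.45 -1.11]
105 [ 0.46  0.2   1.49 -0.    1.45 -1.38]
120 [ 0.46  0.2   1.49 -0.    1.45 -1.64]
135 [ 0.46  0.2   1.49 -0.    1.45 -1.9 ]
150 [ 0.46  0.2   1.49 -0.    1.45 -2.16]
165 [ 0.46  0.2   1.49 -0.    1.45 -2.42]
```

```bash
python3 - <<'E'
from h import *
r.move_to([0.57,0.298,0.36],down(np.pi/2))
save('w1','wrist'); k=vision.get_calibration('wrist'); np.save('kw1.npy',k,allow_pickle=True)
for n in ['hopper','hopper_tip','hopper_mouth']:
    print(n,[(np.round(d['at'],3).tolist(),round(d['score'],2)) for d in models.mark_of(n,'wrist')])
m=models.regions_of('hopper','wrist'); print([(d['score'],d['pixels'].sum()) for d in m])
print(telemetry.current_t())
E
```

```text
hopper [([0.514, -0.028, 0.001], 0.88), ([0.564, 0.294, -0.002], 0.71), ([0.397, 0.578, -0.003], 0.57)]
hopper_tip [([0.556, 0.298, 0.15], 0.88)]
hopper_mouth [([0.402, 0.572, 0.005], 0.92), ([0.517, -0.028, 0.003], 0.65), ([0.566, 0.295, 0.001], 0.27)]
[(0.74, np.int64(4938)), (0.61, np.int64(2636)), (0.56, np.int64(3713))]
2.95
```

View pics/w1.png

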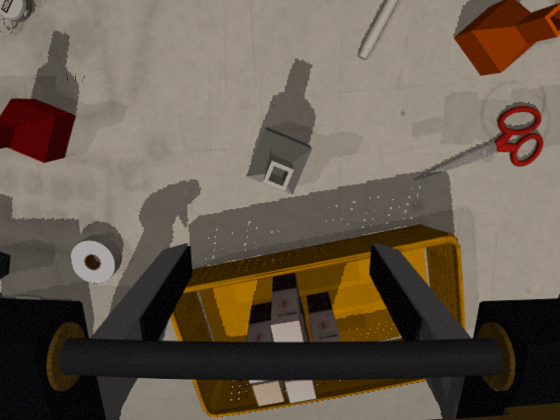

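```bash
python3 - <<'E'
import cv2
im=cv2.imread('pics/w1.png')[115:205,225:335]
cv2.imwrite('pics/w1c.png',cv2.resize(im,None,fx=6,fy=6,interpolation=cv2.INTER_CUBIC))
E
```

```text
(no output)
```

View pics/w1c.png

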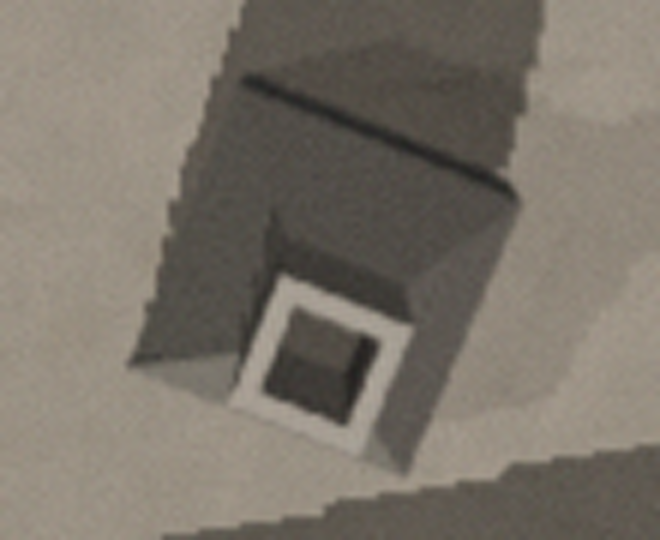

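```bash
python3 - <<'E'
from h import *
k=np.load('kw1.npy',allow_pickle=True).item()
for pts,z in [([(287,275),(412,325),(360,455),(235,405)],.145),([(240,78),(520,198),(405,475),(128,365)],.05)]:
    p=np.array(pts)/6+[225,115]
    W=pix2world(k,p,[z]*4)[:,:2]; print(W.round(4),W.mean(0))
    for i in range(4):
        d=W[(i+1)%4]-W[i]; print(np.linalg.norm(d),np.degrees(np.arctan2(d[1],d[0]))%90)
E
```

```text
[[0.5442 0.2911]
 [0.5526 0.312 ]
 [0.575  0.3034]
 [0.5663 0.2822]] [0.5595353 0.2971975]
0.022552236978063727 68.13388702530446
0.0239539413141404 68.87299367566837
0.022891336064568262 67.79447316932583
0.023816361877569917 68.06242743512237
[[0.5169 0.2796]
 [0.5414 0.3377]
 [0.6006 0.3143]
 [0.5767 0.2553]] [0.5589259  0.29672128]
0.06300968285119404 67.10222519345272
0.06368514218764877 68.43103966736294
0.06359678031088323 67.92722640995613
0.06458993317345978 67.89738512629089
```

Measured from the stem and collar corners, the hopper is at (0.559, 0.297) with its sides at 68° mod 90. Next I'll view the stands.

```bash
python3 - <<'E'
from h import *
r.move_to([0.51,-0.28,0.45],down(np.pi/2))
save('w2','wrist'); k=vision.get_calibration('wrist'); np.save('kw2.npy',k,allow_pickle=True)
for n in ['stand_wide','stand_narrow','stand_wide_seat']:
    print(n,[(np.round(d['at'],3).tolist(),round(d['score'],2)) for d in models.mark_of(n,'wrist')])
print(telemetry.current_t())
im=cv2.imread('pics/w2.png')
E
```

```text
stand_wide [([0.518, -0.194, 0.001], 0.73)]
stand_narrow [([0.538, -0.373, -0.001], 0.89)]
stand_wide_seat [([0.518, -0.191, 0.178], 0.79)]
5.2583
```

View pics/w2.png

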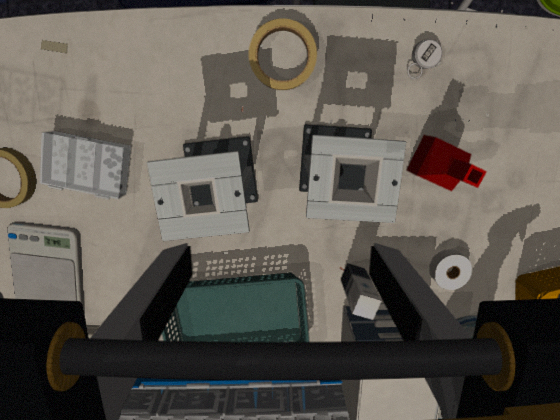

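The right stand, with its seat near pixel (356,178), clearly has the wider opening.

```bash
python3 - <<'E'
import cv2
im=cv2.imread('pics/w2.png')[128:228,298:413]
cv2.imwrite('pics/w2c.png',cv2.resize(im,None,fx=6,fy=6,interpolation=cv2.INTER_CUBIC))
E
```

```text
(no output)
```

View pics/w2c.png

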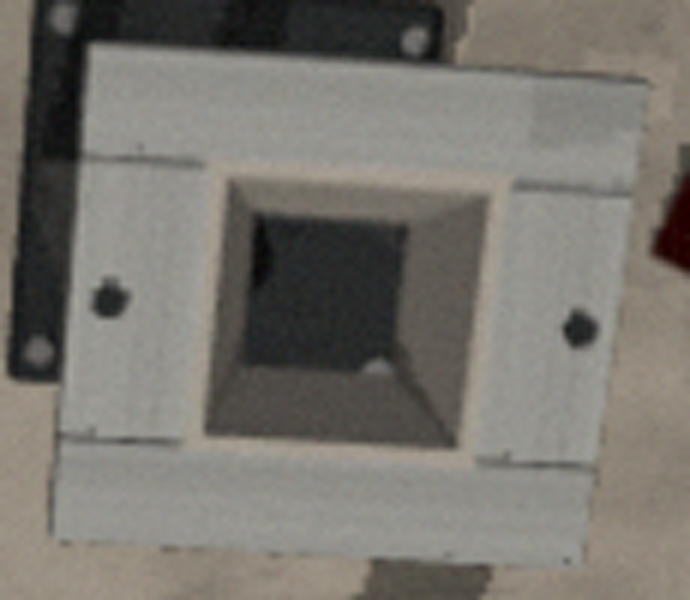

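```bash
python3 - <<'E'
from h import *
k=np.load('kw2.npy',allow_pickle=True).item()
for pts in ([(88,43),(650,83),(583,565),(52,542)],[(230,180),(492,195),(460,448),(205,435)]):
    p=np.array(pts)/6+[298,128]
    W=pix2world(k,p,[.175]*4)[:,:2]; print(W.round(4),W.mean(0))
    for i in range(4):
        d=W[(i+1)%4]-W[i]; print(np.linalg.norm(d).round(4),np.degrees(np.arctan2(d[1],d[0]))%90)
E
```

```text
[[ 0.4646 -0.2424]
 [ 0.4713 -0.1331]
 [ 0.569  -0.1385]
 [ 0.5641 -0.2474]] [ 0.51722591 -0.19032238]
0.1095 86.48403137612722
0.0978 86.8515569608013
0.109 87.42216680051273
0.0996 87.11879015644828
[[ 0.4907 -0.2142]
 [ 0.4933 -0.1627]
 [ 0.5443 -0.1657]
 [ 0.5417 -0.2172]] [ 0.5175223  -0.18994595]
0.0516 87.0950035782788
0.0511 86.67579941675164
0.0516 87.11611811908082
0.0511 86.61950653136128
```

Seat: centre (0.5174, -0.190), sides at -3.1° mod 90. Next is an IK search over the lean directions.

```bash
cat >> h.py <<'E'
S=np.sqrt(.5); EZ=np.array([0,0,1.])
def az(d): return np.array([np.cos(np.radians(d)),np.sin(np.radians(d)),0])
def frame(zt,x,flip): 
    x=x*flip; return np.c_[x,np.cross(zt,x),zt]
# each returns tool rotation, given azimuth deg & flip; tilt of tool from vertical in deg (t) 
def A(deg,flip,s): # s from 0 (hopper mouth-down vertical) to 90 (lying, h=az(deg)); tool angle = rotate about a
    b=az(deg); a=np.cross(EZ,b)  # rotation about a takes z->b
    t=np.radians(-45+s)  # back dir = z rotated by t toward b
    zt=-(np.cos(t)*EZ+np.sin(t)*b); return frame(zt,a,flip)
B=A  # stage B same family: s=0 lying with h=az(deg), s=90 stem down
def tcp(g,Rm): return np.array(g)-0.006*Rm[:,2]
def ik(g,Rm): return inverse_kinematics(list(tcp(g,Rm)),q(Rm))
E
python3 - <<'E'
from h import *
k=np.load('kw1.npy',allow_pickle=True).item()
print(pix2world(k,[(362,55),(395,0),(93,262),(190,265),(440,230),(420,178),(455,40)],[0,0,.026,.07,.07,0,.05]).round(3))
H=np.array([.5592,.297])
def ok(g,Rm): 
    j=ik(g,Rm); return j
print('A start')
for d in (-22,68,158,248):
  for f in (1,-1):
    j=[ok([*H,z],A(d,f,0)) for z in (.12,.2)]
    print(d,f,[None if x is None else x.round(2).tolist() for x in j])
print('A end / B start grids')
for L in ([.45,.25],[.5,.2],[.42,.2]):
  for d in range(0,360,30):
    for f in (1,-1):
      c=az(d)*.06
      je=[ok([*(np.array(L)+c[:2]),z],A(d,f,90)) for z in (.033,.12)]
      jb=[ok([*(np.array(L)-c[:2]*.5),z],A(d,f,0)) for z in (.032,.12)]
      print(L,d,f,'Aend',None if any(x is None for x in je) else je[0].round(1).tolist(),'B0',None if any(x is None for x in jb) else jb[0].round(1).tolist())
print('B end')
for d in (-3.1,86.9,176.9,266.9):
  for f in (1,-1):
    j=[ok([.5174,-.19,z],A(d,f,90)) for z in (.212,.32)]
    print(d,f,[None if x is None else x.round(2).tolist() for x in j])
E
```

```text
[[0.424 0.406 0.   ]
 [0.354 0.447 0.   ]
 [0.708 0.024 0.026]
 [0.691 0.18  0.07 ]
 [0.643 0.504 0.07 ]
 [0.588 0.498 0.   ]
 [0.41  0.508 0.05 ]]
A start
-22 1 [[0.76, 0.39, 1.95, -1.13, 0.79, 0.41], [0.76, 0.29, 1.85, -0.97, 0.89, 0.17]]
-22 -1 [None, None]
68 1 [[-0.03, 0.34, 2.04, 1.13, 0.82, 2.65], None]
68 -1 [[-0.03, 0.34, 2.04, 1.13, 0.82, -0.49], [-0.03, 0.23, 1.94, 0.98, 0.93, -0.25]]
158 1 [[0.16, 0.79, 1.12, 0.4, 1.91, 2.11], [0.16, 0.74, 1.03, 0.42, 2.05, 2.18]]
158 -1 [[0.16, 0.79, 1.12, 0.4, 1.91, -1.03], [0.16, 0.74, 1.03, 0.42, 2.05, -0.97]]
248 1 [[0.61, 0.83, 1.04, -0.43, 1.94, 0.97], [0.61, 0.78, 0.95, -0.46, 2.07, 0.91]]
248 -1 [[0.61, 0.83, 1.04, -0.43, 1.94, -2.17], [0.61, 0.78, 0.95, -0.46, 2.07, -2.24]]
A end / B start grids
[0.45, 0.25] 0 1 Aend [0.2, 0.8, 1.2, 0.2, 1.8, -1.4] B0 None
[0.45, 0.25] 0 -1 Aend [0.2, 0.8, 1.2, 0.2, 1.8, 1.8] B0 None
[0.45, 0.25] 30 1 Aend [0.4, 0.9, 1.2, -0.1, 1.9, -1.7] B0 [0.2, 0.4, 2.7, 2.8, 0.7, 1.6]
[0.45, 0.25] 30 -1 Aend [0.4, 0.9, 1.2, -0.1, 1.9, 1.5] B0 [0.2, 0.4, 2.7, 2.8, 0.7, -1.5]
[0.45, 0.25] 60 1 Aend [0.6, 0.8, 
[... 5305 characters left out ...]
.42, 0.2] 330 1 Aend [-0.0, 0.7, 1.6, 0.3, 1.6, -1.2] B0 None
[0.42, 0.2] 330 -1 Aend [-0.0, 0.7, 1.6, 0.3, 1.6, 1.9] B0 None
B end
-3.1 1 [[-0.34, 0.7, 1.08, -0.24, 2.11, -1.9], [-0.34, 0.65, 0.91, -0.28, 2.33, -1.97]]
-3.1 -1 [[-0.34, 0.7, 1.08, -0.24, 2.11, 1.24], [-0.34, 0.65, 0.91, -0.28, 2.33, 1.17]]
86.9 1 [None, None]
86.9 -1 [[0.01, 0.32, 1.77, -0.84, 1.25, 0.42], [0.01, 0.23, 1.61, -0.79, 1.43, 0.23]]
176.9 1 [[-0.83, -0.01, 2.2, 1.04, 0.61, 0.01], [-0.83, -0.13, 1.99, 0.75, 0.81, 0.4]]
176.9 -1 [None, None]
266.9 1 [[-0.83, 0.51, 1.45, 0.54, 1.77, -0.83], [-0.83, 0.44, 1.29, 0.57, 1.96, -0.71]]
266.9 -1 [[-0.83, 0.51, 1.45, 0.54, 1.77, 2.31], [-0.83, 0.44, 1.29, 0.57, 1.96, 2.43]]
```

```bash
cat >> h.py <<'E'
def go(g,Rm): r.move_to(list(tcp(g,Rm)),q(Rm))
def lin(g,Rm,vel=.15,guard=None): return r.move_l(list(tcp(g,Rm)),q(Rm),vel=vel,guard=guard)
E
python3 - <<'E'
from h import *
G=np.array([.5592,.297,.119]); Rm=A(68,-1,0); zt=Rm[:,2]
gripper_to(.07,20)
go(G-.18*zt,Rm)
save('w3','wrist')
lin(G-.06*zt,Rm,.2)
f0=np.array(telemetry.current_wrist_force())
print(lin(G,Rm,.08,guard=8), telemetry.current_ee_pos(),tcp(G,Rm), np.array(telemetry.current_wrist_force())-f0,telemetry.current_t())
save('s3','side')
E
```

```text
False [0.55766667 0.29314285 0.12325192] [0.55761068 0.29306629 0.12324264] [-0.15264274 -0.10322168  0.23356218] 9.35
```

View pics/s3.png

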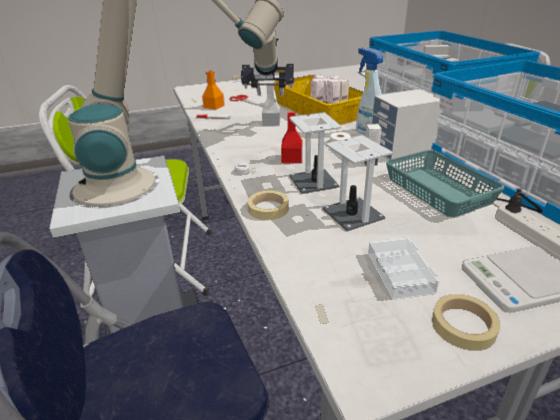

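View pics/w3.png

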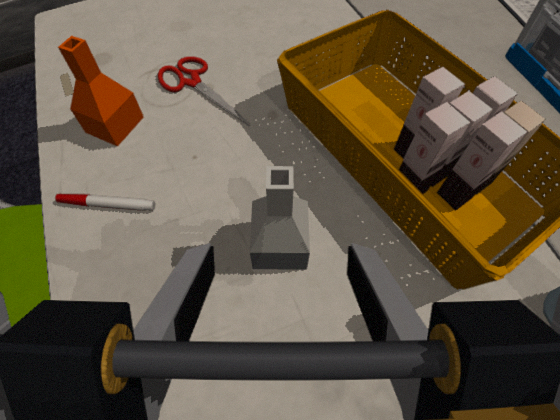

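The wrist picture shows the stem centred between the fingers at column 280 and square to them. Next I'll grip and lift.

```bash
python3 - <<'E'
from h import *
G=np.array([.5592,.297,.119]); Rm=A(68,-1,0)
gripper_to(.0,50); print(telemetry.current_opening())
lin(G+[0,0,.10],Rm,.1)
print(telemetry.current_opening(),telemetry.current_wrist_force())
go([.53,.305,.27],A(78,-1,45))
go([.51,.308,.24],A(88,-1,90))
save('s4','side');save('w4','wrist')
print(telemetry.current_opening(),telemetry.current_torque(),telemetry.current_t())
E
```

```text
0.02377473182074091
0.02375962726636028 [ 0.4395292   0.42709134 -4.03307815]
0.023787507960020972 [0.98572163 0.03838721 0.01651712] 12.9333
```

View pics/s4.png

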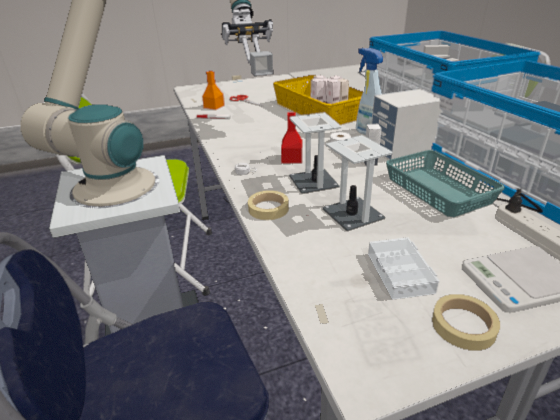

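View pics/w4.png

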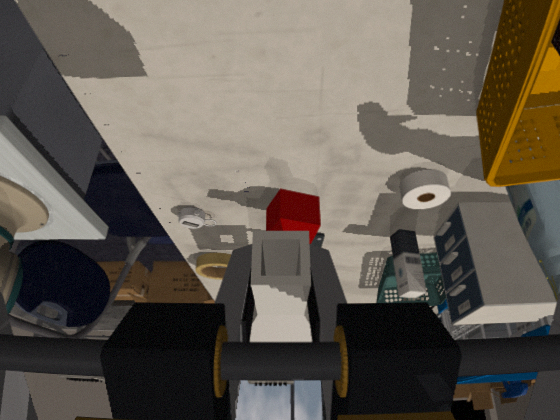

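```bash
python3 - <<'E'
from h import *
im=cv2.imread('pics/s4.png')[30:100,210:310]
k=vision.get_calibration('side')
b=az(88)
# predicted hopper corners: axis through grasp point (.51,.308,.24), h=b
im=cv2.resize(im,None,fx=7,fy=7,interpolation=cv2.INTER_CUBIC)
a=np.cross(EZ,b); M=np.array([.51,.308,.24])-.119*b
for s,w in ((0,.032),(.05,.032),(.095,.012),(.145,.012)):
    P=[M+s*b+w*(i*a+j*EZ) for i,j in ((1,1),(1,-1),(-1,-1),(-1,1))]
    u=((project(k,P)-[210,30])*7).astype(int)
    cv2.polylines(im,[u.reshape(-1,1,2)],True,(0,0,255),1)
cv2.imwrite('pics/s4c.png',im)
E
```

```text
(no output)
```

View pics/s4c.png

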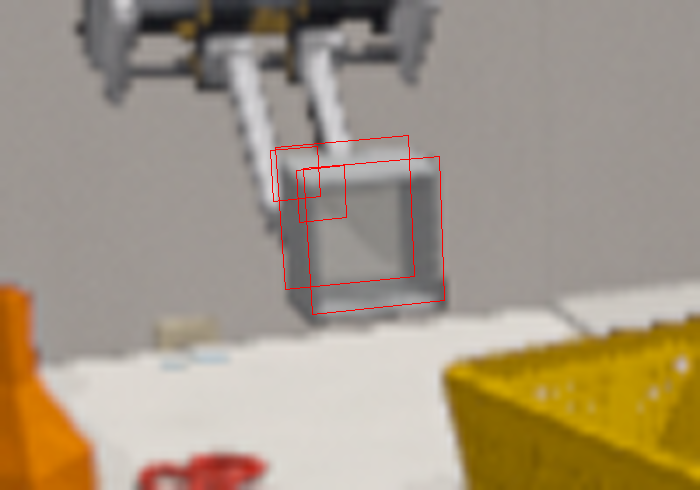

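The overlay matches the hopper, so it is held level with no visible sag. Next I'll lower it.

```bash
python3 - <<'E'
from h import *
Rm=A(88,-1,90)
lin([.51,.308,.055],Rm,.12)
r.hold(.2)
f0=np.array(telemetry.current_wrist_force())
g=lin([.51,.308,.0322],Rm,.02,guard=3)
print(g,telemetry.current_ee_pos(),np.array(telemetry.current_wrist_force())-f0,telemetry.current_t())
save('s5','side');save('t5','top')
im=cv2.imread('pics/s5.png')[70:160,220:330]
cv2.imwrite('pics/s5c.png',cv2.resize(im,None,fx=6,fy=6,interpolation=cv2.INTER_CUBIC))
E
```

```text
False [0.51020787 0.31228747 0.03660187] [-0.46786777  0.64426886 -0.12742631] 16.1167
```

View pics/s5c.png

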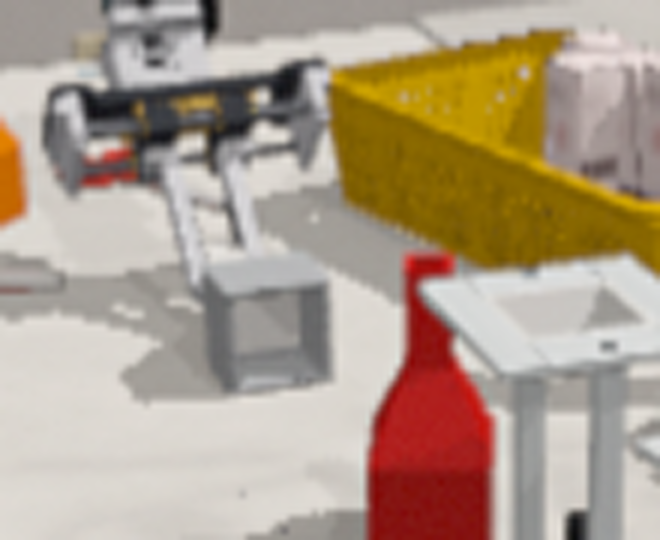

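```bash
python3 - <<'E'
from h import *
Rm=A(88,-1,90)
g=lin([.51,.308,.028],Rm,.008,guard=2)
print(g,telemetry.current_ee_pos(),telemetry.current_wrist_force(),telemetry.current_t())
gripper_to(.032); r.hold(.1)
lin(np.array([.51,.308,.032])-.10*Rm[:,2],Rm,.15)
r.hold(.1)
print(telemetry.current_t()); save('w6','wrist');save('s6','side')
for n in ['hopper_tip','hopper_mouth']:
    for c in ('wrist','side'):print(n,[(np.round(d['at'],3).tolist(),round(d['score'],2)) for d in models.mark_of(n,c)])
E
```

```text
True [0.51021143 0.31227871 0.03547476] [0.17317264 1.49595508 3.7665492 ] 16.5167
17.9167
hopper_tip [([0.513, -0.026, 0.148], 0.61), ([0.508, 0.335, 0.035], 0.56), ([0.368, 0.434, 0.0], 0.4)]
hopper_tip [([0.512, -0.029, 0.145], 0.66), ([0.51, 0.334, 0.036], 0.62), ([0.399, 0.567, 0.143], 0.61)]
hopper_mouth [([0.515, -0.03, -0.0], 0.69)]
hopper_mouth [([0.513, -0.024, -0.004], 0.83), ([0.508, 0.189, 0.033], 0.74), ([0.402, 0.573, -0.001], 0.58)]
```

View pics/s6.png

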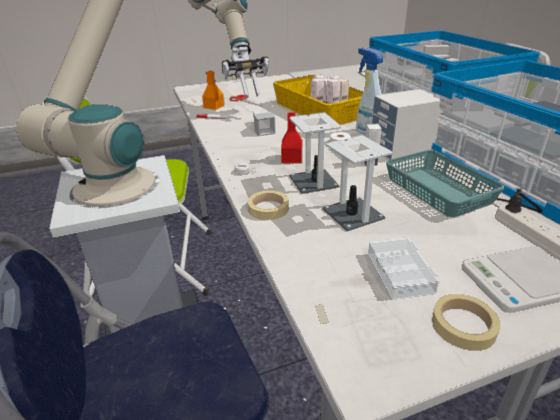

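View pics/w6.png

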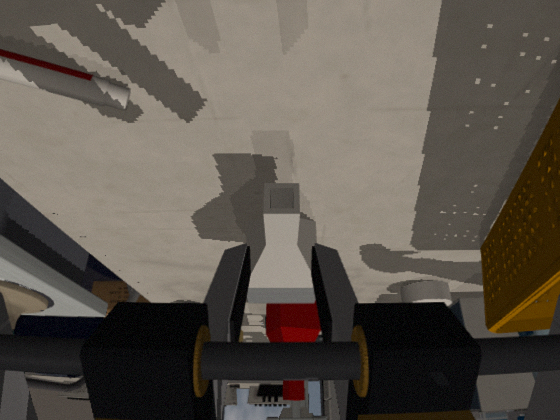

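The hopper lies flat and released, with its mouth near (0.508, 0.189) and its tip near (0.510, 0.335). Now to regrasp it by the collar.

```bash
python3 - <<'E'
from h import *
Rm=A(88,-1,90)
lin([.51,.36,.22],Rm,.25)
gripper_to(.094)
go([.5,.28,.30],A(88,-1,45))
Rb=A(88,-1,0); G=np.array([.509,.190,.032])+.027*az(88)
go(G-.16*Rb[:,2],Rb)
save('w7','wrist'); k=vision.get_calibration('wrist'); np.save('kw7.npy',k,allow_pickle=True)
print(telemetry.current_t())
im=cv2.imread('pics/w7.png')
# overlay predicted
b=az(88);a=np.cross(EZ,b);M=np.array([.509,.190,.032])
for s,w in ((0,.032),(.05,.032),(.095,.012),(.145,.012)):
    P=[M+s*b+w*(i*a+j*EZ) for i,j in ((1,1),(1,-1),(-1,-1),(-1,1))]
    cv2.polylines(im,[project(k,P).astype(int).reshape(-1,1,2)],True,(0,255,0),1)
cv2.imwrite('pics/w7o.png',im)
E
```

```text
21.625
```

View pics/w7o.png

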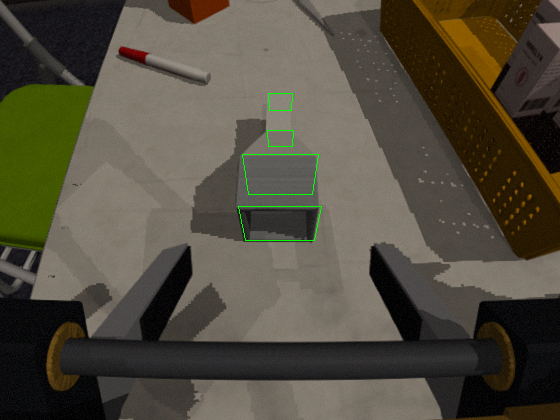

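```bash
python3 - <<'E'
import cv2
im=cv2.imread('pics/w7.png')[85:250,220:340]; o=cv2.imread('pics/w7o.png')[85:250,220:340]
cv2.imwrite('pics/w7c.png',cv2.resize(cv2.hconcat([im,o]),None,fx=3.3,fy=3.3,interpolation=cv2.INTER_CUBIC))
E
```

```text
(no output)
```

View pics/w7c.png

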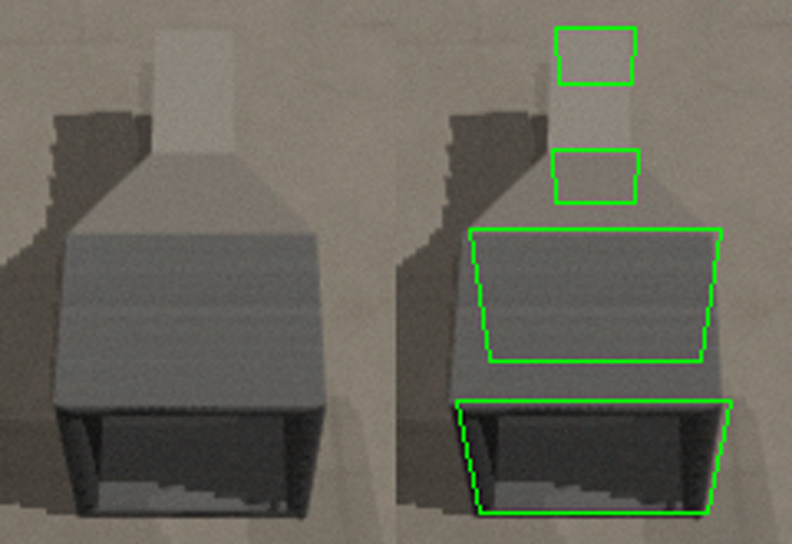

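Alignment is good: the real hopper sits about 2 mm to -x of my overlay, with the same yaw. I'll grasp with that correction.

```bash
python3 - <<'E'
from h import *
Rb=A(88,-1,0); G=np.array([.507,.1885,.032])+.026*az(88)
lin(G-.06*Rb[:,2],Rb,.15)
print(lin(G,Rb,.06,guard=8))
gripper_to(.0,40); print(telemetry.current_opening(),telemetry.current_wrist_force())
lin(G+[0,0,.02],Rb,.05)
lin(G+[0,0,.20],Rb,.2)
print(telemetry.current_opening(),telemetry.current_t())
d=86.9
go([.50,.15,.30],A(d,-1,45))
go([.50,.05,.33],A(d,-1,90))
save('s8','side'); save('t8','top'); print(telemetry.current_t())
k=vision.get_calibration('side')
im=cv2.imread('pics/s8.png')
b=-EZ;M=np.array([.50,.05,.33])+.026*EZ; a1=az(d);a2=np.cross(EZ,a1)
for s,w in ((0,.032),(.05,.032),(.095,.012),(.145,.012)):
    P=[M+s*b+w*(i*a1+j*a2) for i,j in ((1,1),(1,-1),(-1,-1),(-1,1))]
    cv2.polylines(im,[project(k,P).astype(int).reshape(-1,1,2)],True,(0,0,255),1)
cv2.imwrite('pics/s8c.png',cv2.resize(im[0:130,220:380],None,fx=4.5,fy=4.5,interpolation=cv2.INTER_CUBIC))
E
```

```text
False
0.06365920542490784 [-1.15148464 -1.87347064  0.72628022]
0.06372118249077056 25.7583
27.3333
```

View pics/s8c.png

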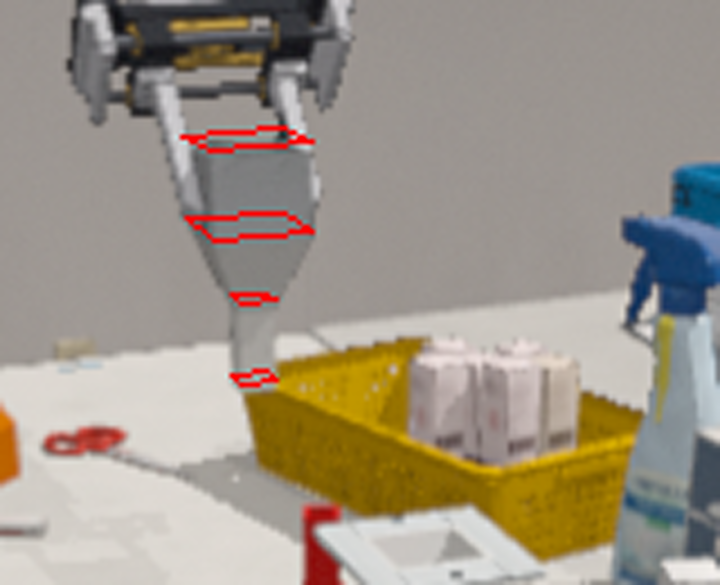

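```bash
python3 - <<'E'
from h import *
d=86.9; Rm=A(d,-1,90); X,Y=.5174,-.190
lin([X,Y,.33],Rm,.2)
lin([X,Y,.29],Rm,.1)
save('s9','side'); save('t9','top'); print(telemetry.current_t(),telemetry.current_ee_pos())
for c in('side','top'):
    k=vision.get_calibration(c)
    im=cv2.imread('pics/%s9.png'%c[0])
    b=-EZ;M=np.array([X,Y,.29])+.026*EZ; a1=az(d);a2=np.cross(EZ,a1)
    L=[(M+s*b,w) for s,w in ((0,.032),(.05,.032),(.095,.012),(.145,.012))]+[(np.array([X,Y,.175]),.026)]
    o=im.copy()
    for C,w in L:
        P=[C+w*(i*a1+j*a2) for i,j in ((1,1),(1,-1),(-1,-1),(-1,1))]
        cv2.polylines(o,[project(k,P).astype(int).reshape(-1,1,2)],True,(0,0,255),1)
    c0=project(k,[[X,Y,.23]])[0].astype(int); y0,x0=max(0,c0[1]-60),c0[0]-40
    cv2.imwrite('pics/%s9c.png'%c[0],cv2.resize(cv2.hconcat([im[y0:y0+115,x0:x0+80],o[y0:y0+115,x0:x0+80]]),None,fx=5,fy=5,interpolation=cv2.INTER_CUBIC))
E
```

```text
29.3333 [ 0.51811036 -0.18579795  0.29490029]
```

View pics/s9c.png

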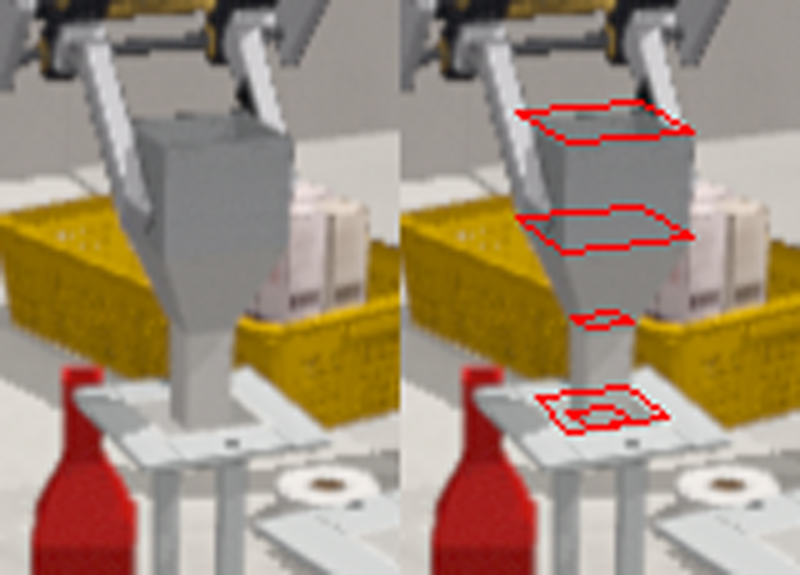

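View pics/t9c.png

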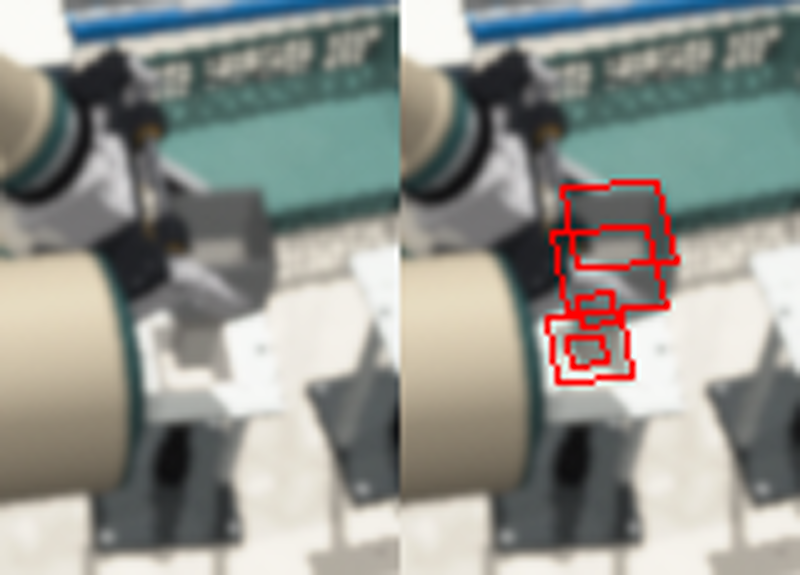

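The stem is already a few mm into the opening and centred. The hopper looks about 3 mm lower in the grasp than modelled. I'll descend with a force guard.

```bash
python3 - <<'E'
from h import *
d=86.9; Rm=A(d,-1,90); X,Y=.5174,-.190
print(lin([X,Y,.235],Rm,.06,guard=5)); r.hold(.15)
f0=np.array(telemetry.current_wrist_force())
g=lin([X,Y,.209],Rm,.015,guard=3)
print(g,telemetry.current_ee_pos(),np.array(telemetry.current_wrist_force())-f0,telemetry.current_t())
save('s10','side')
im=cv2.imread('pics/s10.png');cv2.imwrite('pics/s10c.png',cv2.resize(im[60:180,250:370],None,fx=5,fy=5,interpolation=cv2.INTER_CUBIC))
E
```

```text
False
True [ 0.51688051 -0.18632658  0.21762372] [ 0.81325947 -1.20534312  5.63310658] 31.8417
```

View pics/s10c.png

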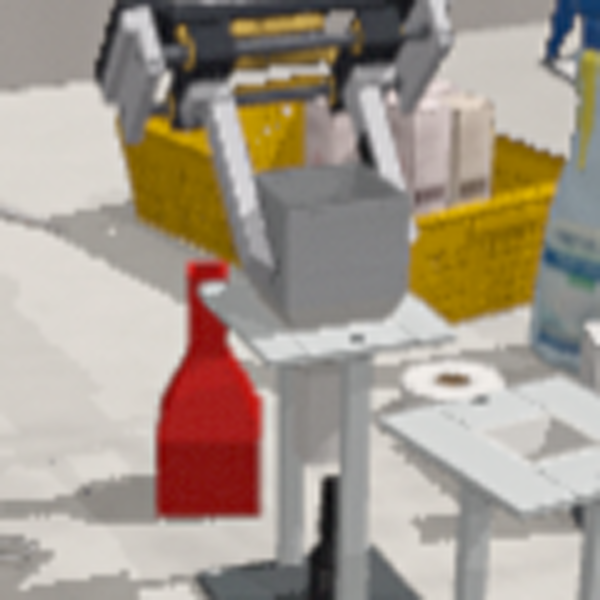

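The grasp point is at z 0.2134, against 0.2125 expected when home, with light contact. I'll release and back away along the tool axis.

```bash
python3 - <<'E'
from h import *
d=86.9; Rm=A(d,-1,90)
gripper_to(.068,10); r.hold(.2); gripper_to(.085); r.hold(.2)
p=np.array(telemetry.current_ee_pos()); 
r.move_l(list(p-.12*Rm[:,2]),q(Rm),vel=.12)
r.move_l(list(p-.12*Rm[:,2]+[0,0,.08]),q(Rm),vel=.2)
gripper_to(.094)
r.move_to([.46,-.19,.46],down(np.radians(87)))
for c in('side','wrist'):save(c[0]+'11',c)
print(telemetry.current_t()); k=vision.get_calibration('wrist');np.save('kw11.npy',k,allow_pickle=True)
for c in('side','wrist'):
    for n in ('hopper_mouth','hopper_gauge','stand_wide_seat'):print(c,n,[(np.round(e['at'],3).tolist(),round(e['score'],2)) for e in models.mark_of(n,c)])
X,Y=.5174,-.190
for c in('side','wrist'):
    k=vision.get_calibration(c); im=cv2.imread('pics/%s11.png'%c[0]); o=im.copy()
    a1=az(d);a2=np.cross(EZ,a1)
    for z,w in ((.2385,.032),(.2385,.026),(.1885,.032)):
        P=[np.array([X,Y,z])+w*(i*a1+j*a2) for i,j in ((1,1),(1,-1),(-1,-1),(-1,1))]
        cv2.polylines(o,[project(k,P).astype(int).reshape(-1,1,2)],True,(0,0,255),1)
    c0=project(k,[[X,Y,.21]])[0].astype(int); y0,x0=max(0,c0[1]-55),c0[0]-55
    cv2.imwrite('pics/%s11c.png'%c[0],cv2.resize(cv2.hconcat([im[y0:y0+110,x0:x0+110],o[y0:y0+110,x0:x0+110]]),None,fx=3.6,fy=3.6,interpolation=cv2.INTER_CUBIC))
E
```

```text
37.25
side hopper_mouth [([0.402, 0.573, -0.0], 0.94), ([0.514, -0.025, 0.0], 0.73), ([0.519, -0.19, 0.242], 0.56)]
side hopper_gauge [([0.514, -0.189, 0.173], 0.76), ([0.517, -0.028, 0.064], 0.59), ([0.403, 0.569, 0.064], 0.59)]
side stand_wide_seat [([0.519, -0.194, 0.175], 0.58)]
wrist hopper_mouth [([0.522, -0.03, 0.002], 0.83), ([0.518, -0.189, 0.24], 0.73)]
wrist hopper_gauge [([0.519, -0.028, 0.066], 0.91), ([0.516, -0.187, 0.178], 0.66)]
wrist stand_wide_seat []
```

View pics/s11c.png

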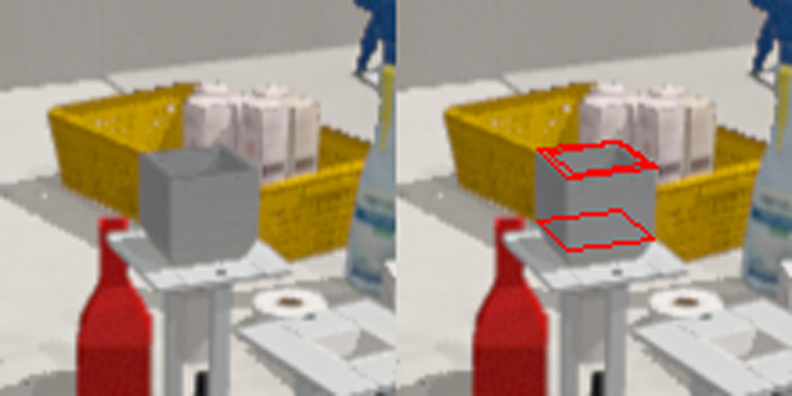

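View pics/w11c.png

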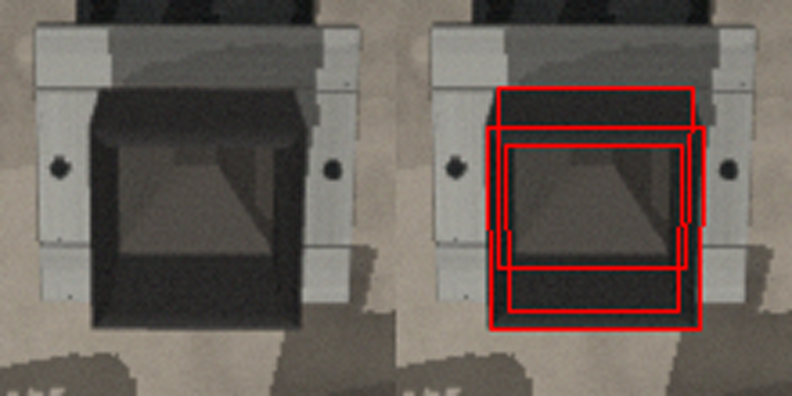

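View pics/s11.png

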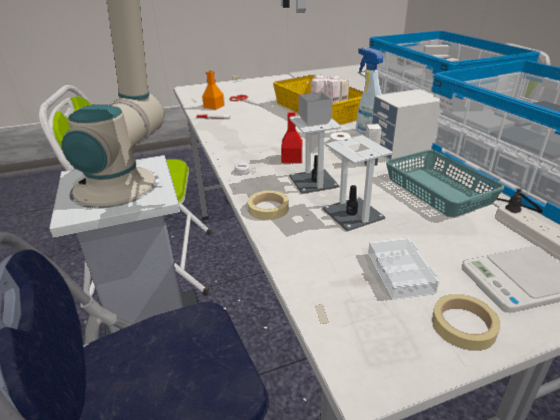

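The hopper sits upright, square and centred. The overlay at full home depth matches within a pixel, so I'll hand in.

```bash
python3 - <<'E'
from h import *
r.hold(.2); print(r.sign_off(), telemetry.current_t())
E
```

```text
the job is handed in; nothing more can be done
the job is handed in; nothing more can be done
```

I lifted the hopper by its stem, laid it on a flat side of its collar on the open table and let go. I then took it again by the collar and set it stem down into the wide stand, the one at about (0.517, -0.190). The job was handed in at about 37.5 s of the 64 s allowed; no verdict was reported.

**Lying down:** The wrist and side pictures showed the hopper level and released. The network put its mouth 33 mm and its tip 35–36 mm above the table, against 32 mm expected.

**Seated:**
- **Wrist picture:** The mouth outline predicted for fully home matches to about a pixel, and the collar's edges run parallel to the plate's.
- **Height:** The network put the mouth at 240–242 mm, against 238.5 mm expected.
- **Centring and depth:** It put the gauge point within about 4 mm of the seat centre, at a height of 173–178 mm (175 mm is home). That is only as fine as the network's own accuracy, so the 3 mm limits rest on the picture overlay.
- **Disagreement:** Before insertion, the side camera showed the hopper about 3–5 mm lower than my model. Contact came within 1 mm of the expected height, so I put this down mostly to camera calibration.

**Forces and surroundings:** The wrist-force changes I read at contact were under 6 N, both on the table and in the seat. In the last side picture the look-alikes and the bystanders visible there look unmoved; I checked that only by eye. The arm had been backed clear.

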